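Slide the red nail set up to the marking line

TASK

The set of red nails is ready to be marked. Slide its black display stand forward along the white board until the stand's far edge meets the blue line and lies along it, keeping it flat on the board all the way, and let go. Leave the white-nail and green-nail stands where they are.

Things in the scene. Friction and masses are not known exactly. Their poses are not given: they have to be found in the camera images.
- red_stand: Display stand to be moved: loose black block, 50 (x) by 76 (y) by 22 mm high, 0.1 to 0.25 kg, with three red nail tips on pegs on top (47 mm high in all; rear 14 mm of the top bare). Origin: centre of its underside; x points roughly to the line (far edge 25 mm ahead of the origin, rear face 25 mm behind), y along that edge, z up.
- white_stand: Display stand to be left alone: loose black block, 50 (x) by 76 (y) by 22 mm high, 0.1 to 0.25 kg, with three white nail tips on pegs on top (47 mm high in all; rear 14 mm of the top bare). Origin: centre of its underside; x points roughly to the line (far edge 25 mm ahead of the origin, rear face 25 mm behind), y along that edge, z up.
- green_stand: Display stand to be left alone: loose black block, 50 (x) by 76 (y) by 22 mm high, 0.1 to 0.25 kg, with three green nail tips on pegs on top (47 mm high in all; rear 14 mm of the top bare). Origin: centre of its underside; x points roughly to the line (far edge 25 mm ahead of the origin, rear face 25 mm behind), y along that edge, z up.
- line (a point): Middle of the blue line (5 by 420 mm) scribed on the fixed white board, whose top is 4 mm above the table; this point is on that top. x: square to the line, away from robot and stands; y along the line; z up. Turned up to 15 degrees. The stands are side by side, 115 mm apart, in any order, far edges 65 to 125 mm short of it, way clear. Board reaches 230 mm back, 70 mm beyond.
There are look-alikes about, which are no part of the job. What is shaped like the red_stand but brown or yellow is not meant.

How it is judged (in metres and radians):
At the end, for the whole second after the job is handed in: The middle of the red stand's far edge is within 12 mm of the blue line (short of it or past it), the edge is along the line within about 11 degrees, and the stand lies flat and still on the board (x of red_stand in the frame of line between -0.037 and -0.013 m and y of red_stand in the frame of line between -0.18 and 0.18 m and z of red_stand in the frame of line below 0.006 m and angle between the x axis of red_stand and the x axis of line, either way round below 0.19 rad and linear speed of red_stand below 0.01 m/s); the robot touches nothing.
It fails at once if the white-nail stand is moved by more than 20 mm (distance of white_stand from where it was at the start of the episode above 0.02 m).
It fails at once if the green-nail stand is moved by more than 20 mm (distance of green_stand from where it was at the start of the episode above 0.02 m).
It fails at once if the red stand is lifted more than 15 mm off the board (z of red_stand in the frame of line above 0.015 m).
It fails at once if the red stand is tipped by more than 20 degrees (angle between red_stand's own z axis and vertical above 0.35 rad).
It also fails if it takes over 32 s, if anything falls off the work surface, if the arm or the gripper's body presses on something with over 40 N, if the wrist force passes 120 N, or if a joint passes its speed limit or range.

ROBOT

A 6-joint arm with a two-finger parallel gripper is mounted at the origin on the work surface. World frame = base frame: x ahead of the robot, y to its left, z up, the work surface at z = 0. Lengths are in mm, angles in rad, forces in N, time in s.
With the tool pointing down it reaches from about 350 to 975 mm from the base axis. Payload 7.1 kg.
Tool frame: the origin (TCP) lies at the very end of the fingers, on their centre line; the grasp point (between the pads) lies 19 mm behind it; z points along the fingers, y is the direction in which the jaws open and shut (so a half turn about z gives the same grasp; the last joint's range is limited). The gripper opens to 88 mm and grips with 3 to 60 N. Pads are 20 mm wide; open, the fingers measure 115 mm over their backs; the gripper's body (75 mm by 178 mm) begins 61 mm behind the grasp point.
Start: joints at [-0.019, 0.423, 1.63, -0, 1.089, -0.019], TCP at [624.984, 0.026, 222.675] pointing down, gripper open.
Joint ranges: [-3, 3], [-0.9, 2.11], [0.09, 2.58], [-1.31, 4.45], [0.11, 2.69], [-2.54, 2.54]. Speed limits (rad/s): [2.39, 2.39, 3.01, 3.14, 3.14, 3.14].

INTERFACE

Orientations are given as a rotation vector (axis times angle).
In Python, from workcell import * gives the robot as it stands.
- The arm moves only by the tool play_rows, never from a script. Its argument "plan" is text: rows parted by semicolons, each of 7 numbers parted by spaces: the finger opening in cm, from 0 to 8.78, then the shift along the tool's x, y, z in cm, then the turn, a rotation vector about the tool's x, y, z in degrees. A call has 1 to 20 rows; each row shifts and turns the commanded pose from where the row before left it, along the tool's axes as they then stand; what a row does not reach is not made up. A row lasts 1/8 s, in which the tool goes at most 62.5 mm and 10.7 degrees, less where a joint would pass 70% of its speed; a pose out of reach is approached as far as the arm can. A call is refused whole if a number of a shift passes 6.25 or a number of a turn 10.7, either way. A call with a gripper value outside its range is refused whole. The fingers move at their own pace and stop on an object; the grip force is fixed at half the most. Time passes only in rows, so rows that do not move let the fingers close. It gives the time, the measured TCP pose, the force and the opening at its end, in the units of the state.
- get_obs(): the state, without advancing time (a new reading comes with each control period).
- get_image(name): name is "scene" or "side" or "wrist"; returns a dict with "pixels" (400x640x3 uint8, red, green, blue), "range_z" (400x640 float32, mm along the optical axis (not along the pixel's ray), 0 where there is no reading), "fx", "fy", "cx", "cy" (pixels), "eye" and "attitude" of the camera in the world. Camera axes: x right, y down, z forward; pixel columns grow to the right and rows downward; lengths in mm; the calibration is good to about 2 mm. A picture is of the moment at which its call begins.
- close_job(): hands the job in, once; it reports no verdict.
The state is a dict: "t": time; "qpos": joint angles; "qvel": joint speeds; "joint_torque": joint torques, N m; "ee_pos": TCP position; "orientation": TCP orientation; "ft_force": force on the tool from outside, world axes, zero at the start; "moment": the same for the moment, N m; "width": finger opening in mm.
Only numpy, scipy, OpenCV 4.12 (cv2) and the standard library are available. Lean on these libraries where they do the work, as an engineer would, in place of code of your own. Each camera call takes 0.05 s, during which the arm holds its last target. There are 200 camera calls.

## Working session

There is one attempt and no reset: what is moved stays moved. The work goes in short steps, Python scripts to look and compute and a tool call to move; the robot and the scene stay as the last step left them, time stands still between calls to the robot, and variables do not carry over. Pictures are saved under pics/ and viewed, about 8 in all and at most 12, crops included, and the job is handed in when it is done.

Besides the shell and the picture viewer there is one more tool, called by a JSON object that holds its "name" and its "arguments", one argument or row to a line. play_rows: Moves the arm, as the interface text tells. Its arguments: {"type":"object","properties":{"plan":{"type":"string"}},"required":["plan"]}

```bash
mkdir -p pics; ls; python3 - <<'E'
from workcell import *
import cv2,numpy as np
o=get_obs(); print(o)
for n in("scene","side"):
    im=get_image(n); np.savez(f"{n}0.npz",**im)
    print(n,im["eye"],im["attitude"],im["fx"],im["cx"],im["cy"])
    cv2.imwrite(f"pics/{n}0.png",im["pixels"][:,:,::-1])
E
```

```text
pics
{'t': 0.0, 'qpos': array([-1.89546788e-02,  4.23862260e-01,  1.63070638e+00,  1.29927588e-05,
        1.08861424e+00, -1.90169076e-02]), 'qvel': array([-0.00178512,  0.00087941, -0.00034076,  0.00168672,  0.00010892,
       -0.00059331]), 'joint_torque': array([ 1.28069914e-03, -5.44622147e+01, -2.73670936e+01,  6.42951974e-02,
        2.27214623e-02, -1.51321510e-04]), 'ee_pos': array([6.24424227e+02, 6.85247768e-02, 2.21881902e+02]), 'orientation': array([-2.22056304e+00, -2.22068782e+00,  1.71879068e-03]), 'ft_force': array([-0.07294919,  0.27237045,  0.3215458 ]), 'moment': array([-0.01916441, -0.01466768,  0.03768876]), 'width': 87.53195481118097}
scene [940.7112586  213.82032441 742.19338232] [-1.72551228 -2.10805601  0.58134689] 383.1266758378105 311.4809791169946 205.04273469040666
side [ 115.72487089 -521.73499923  760.16387837] [-2.28051839  0.58020013 -0.25537542] 496.0378956229831 322.05845182981443 193.7496479938633
```

View pics/scene0.png

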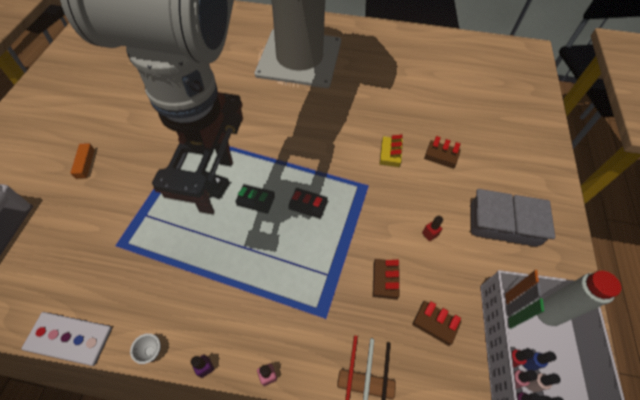

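View pics/side0.png

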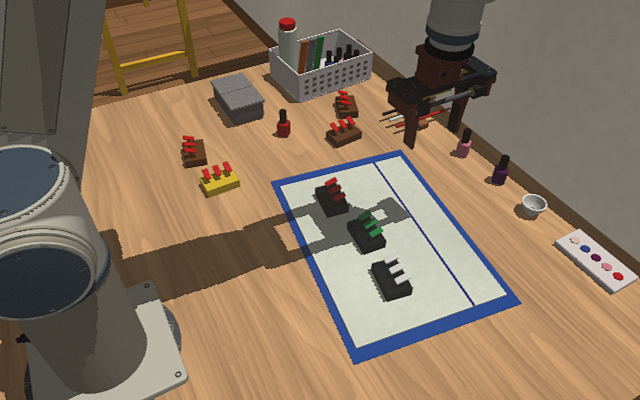

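The wanted stand is the black block with red nails at scene (308,202) / side (332,197). It could be confused with the yellow block at side (219,180), the brown ones at side (193,150), (343,130), (346,103), and the black green- and white-nail stands at side (366,233), (391,279). The line is the thin inner one, running from side (376,163) to (473,304), not the blue border.

```bash
cat > h.py <<'E'
import numpy as np,cv2
from scipy.spatial.transform import Rotation as R
def cloud(im):
    v,u=np.mgrid[:400,:640]; z=im["range_z"]
    c=np.stack([(u-im["cx"])/im["fx"]*z,(v-im["cy"])/im["fy"]*z,z],-1)
    return c@R.from_rotvec(im["attitude"]).as_matrix().T+im["eye"]
def plane(im,u,v,h):
    d=np.array([(u-im["cx"])/im["fx"],(v-im["cy"])/im["fy"],1])@R.from_rotvec(im["attitude"]).as_matrix().T
    return im["eye"]+d*(h-im["eye"][2])/d[2]
def report(im,boxes,lbox,tag):
    P=cloud(im);px=im["pixels"].astype(int);r,g,b=px[...,0],px[...,1],px[...,2]
    hsv=cv2.cvtColor(im["pixels"],cv2.COLOR_RGB2HSV)
    for n,(u0,v0,u1,v1) in boxes.items():
        s=np.zeros(r.shape,bool);s[v0:v1,u0:u1]=1
        top=P[s&(P[...,2]>22)&(P[...,2]<30)]
        allp=P[s&(P[...,2]>14)&(P[...,2]<60)]
        for nm,q in(("top",top),("all",allp)):
            if len(q)<20: continue
            rc=cv2.minAreaRect(q[:,:2].astype(np.float32))
            print(tag,n,nm,len(q),"z",q[:,2].mean().round(1),q[:,2].max().round(1),"rect",np.round(rc[0],1),np.round(rc[1],1),round(rc[2],1))
    u0,v0,u1,v1=lbox
    s=np.zeros(r.shape,bool);s[v0:v1,u0:u1]=1
    m=s&(hsv[...,0]>100)&(hsv[...,0]<135)&(hsv[...,1]>90)
    n,lab,st,_=cv2.connectedComponentsWithStats(m.astype(np.uint8),connectivity=8)
    for i in range(1,n):
        if st[i,4]<25: continue
        vv,uu=np.where(lab==i)
        q=np.array([plane(im,a,c,4) for a,c in zip(uu,vv)])
        vx,vy,x0,y0=cv2.fitLine(q[:,:2].astype(np.float32),cv2.DIST_HUBER,0,.01,.01).ravel()
        t=(q[:,:2]-[x0,y0])@[vx,vy]; w=(q[:,:2]-[x0,y0])@[-vy,vx]
        print(tag,"line",st[i],"pt",round(x0,1),round(y0,1),"dir",np.degrees(np.arctan2(vy,vx)).round(2),"ext",t.min().round(),t.max().round(),"sd",w.std().round(2),"z",np.median(P[lab==i][:,2]).round(1))
E
python3 - <<'E'
from h import *
for n,B,L in(("scene",dict(red=(285,180,332,222),green=(232,180,280,215)),(150,190,330,275)),("side",dict(red=(308,172,356,222),green=(342,205,390,258),white=(365,250,418,305)),(365,155,480,310))):
    im=dict(np.load(n+"0.npz")); report(im,B,L,n)
im=dict(np.load("side0.npz"));cv2.imwrite("pics/crop.png",cv2.resize(im["pixels"][150:320,270:520,::-1],None,fx=3,fy=3,interpolation=2))
E
```

```text
scene red top 508 z 25.4 29.5 rect [499.6 127.9] [75.8 51.8] 82.2
scene red all 737 z 29.2 51.4 rect [499.6 127.9] [76.  51.7] 82.0
scene green top 488 z 25.3 29.8 rect [512.1   9.9] [76.5 50.6] 85.7
scene green all 738 z 29.1 52.0 rect [512.3   9.9] [76.5 51. ] 85.7
scene line [150 190  10  18  98] pt 549.8 -220.5 dir 8.9 ext -22.0 24.0 sd 4.83 z 0.6
scene line [150 252  68  23 376] pt 690.0 -100.5 dir 83.18 ext -73.0 81.0 sd 3.51 z 0.4
side red top 481 z 26.8 29.9 rect [496.2 103.3] [122.7  50.5] 81.1
side red all 816 z 31.2 53.8 rect [496.2 103.7] [123.9  50.5] 81.7
side green top 595 z 26.7 30.0 rect [513.4  30. ] [122.7  50.7] 85.5
side green all 1014 z 30.9 53.3 rect [510.7   5.9] [171.7  51.4] 86.5
side white top 723 z 26.7 29.9 rect [ 493.9 -105.5] [77.  50.4] 79.6
side white all 1185 z 31.0 55.3 rect [497.3 -86.9] [116.7  50.4] 79.6
side line [ 365  155  115  155 1017] pt 699.6 6.7 dir 82.59 ext -245.0 206.0 sd 36.35 z 2.8
```

View pics/crop.png

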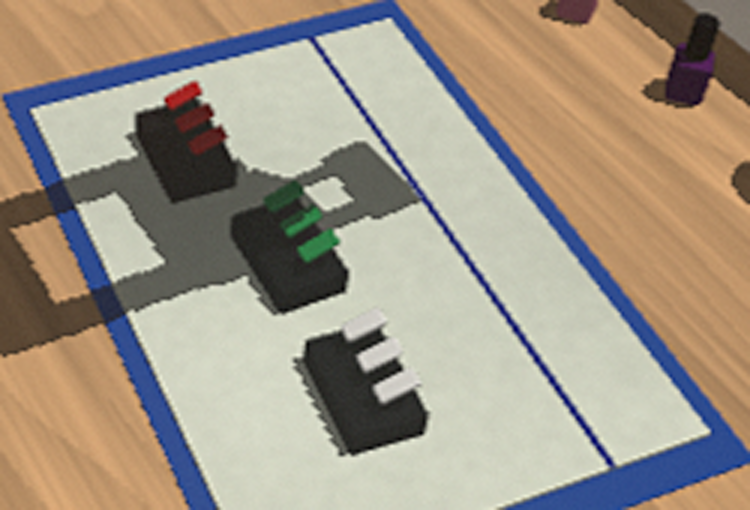

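The crop confirms it: a black block with three red nails at crop (185,155), in the far row. The line runs from crop (315,40) to (612,466). My line mask also caught the border, so I'll fit the line on a narrow strip.

```bash
python3 - <<'E'
from h import *
for n,a,c in(("side",(375,163.3),(474,305.3)),("scene",(147,217),(327,273))):
    im=dict(np.load(n+"0.npz")); hsv=cv2.cvtColor(im["pixels"],cv2.COLOR_RGB2HSV)
    s=np.zeros((400,640),np.uint8);cv2.line(s,*[tuple(int(round(x)) for x in p) for p in(a,c)],1,9)
    a,c=np.array(a),np.array(c)
    m=(s>0)&(hsv[...,0]>100)&(hsv[...,0]<135)&(hsv[...,1]>70)
    vv,uu=np.where(m);t=((np.stack([uu,vv],1)-a)@(c-a))/((c-a)@(c-a));k=(t>.06)&(t<.94)
    q=np.array([plane(im,x,y,4)[:2] for x,y in zip(uu[k],vv[k])])
    vx,vy,x0,y0=cv2.fitLine(q.astype(np.float32),cv2.DIST_HUBER,0,.01,.01).ravel()
    if vy<0: vx,vy=-vx,-vy
    w=(q-[x0,y0])@[-vy,vx]
    nrm=np.array([vy,-vx]); ang=np.degrees(np.arctan2(nrm[1],nrm[0]))
    red=np.array([499.6,127.9])
    print(n,k.sum(),"pt",x0,y0,"normal deg",ang,"sd",w.std(),"dist red->line",(np.array([x0,y0])-red)@nrm,
     "ends",plane(im,*a,4).round(),plane(im,*c,4).round())
E
```

```text
side 278 pt 621.6177 -39.035152 normal deg -7.7651787 sd 1.2352001674337791 dist red->line 143.45396780126651 ends [655. 194.   4.] [ 597. -217.    4.]
scene 95 pt 628.4681 26.7511 normal deg -7.680517 sd 0.6847946075416034 dist red->line 141.2304388044519 ends [ 599. -213.    4.] [649. 198.   4.]
```

Both views agree: the line's normal is at -7.7° and the red stand's centre is about 142 mm from the line, so it needs about 117 mm of travel. The stand's own yaw is about -8°. Plan: move above the stand, turn so the jaws span its 76 mm width, then look with the wrist camera.

{"name": "play_rows", "arguments": {
  "plan": "8.78 3.2 -3.13 0 0 0 0;8.78 3.2 -3.13 0 0 0 0;8.78 3.2 -3.13 0 0 0 0;8.78 3.2 -3.13 0 0 0 0;8.78 0 0 0 0 0 -10.25;8.78 0 0 0 0 0 -10.25;8.78 0 0 0 0 0 -10.25;8.78 0 0 0 0 0 -10.25;8.78 0 0 0 0 0 -10.25;8.78 0 0 0 0 0 -10.25;8.78 0 0 0 0 0 -10.25;8.78 0 0 0 0 0 -10.25;8.78 0 0 5 0 0 0;8.78 0 0 3 0 0 0;8.78 0 0 0 0 0 0;8.78 0 0 0 0 0 0"
}}

```text
t: 2.1
ee_pos: [500.4, 128.2, 143.5]
orientation: [0.219, 3.133, 0.0]
ft_force: [-0.7, -0.0, 0.6]
width: 87.5
```

```bash
python3 - <<'E'
from workcell import *
from h import *
o=get_obs();print(o["t"],o["ee_pos"],R.from_rotvec(o["orientation"]).as_matrix().round(3))
im=get_image("wrist"); np.savez("wrist1.npz",**im); cv2.imwrite("pics/wrist1.png",im["pixels"][:,:,::-1]); print(im["eye"])
E
```

```text
2.1 [500.37290666 128.16584162 143.50699088] [[-0.99   0.139  0.001]
 [ 0.139  0.99   0.   ]
 [-0.001  0.    -1.   ]]
[427.08731657 137.60182402 305.48226425]
```

View pics/wrist1.png

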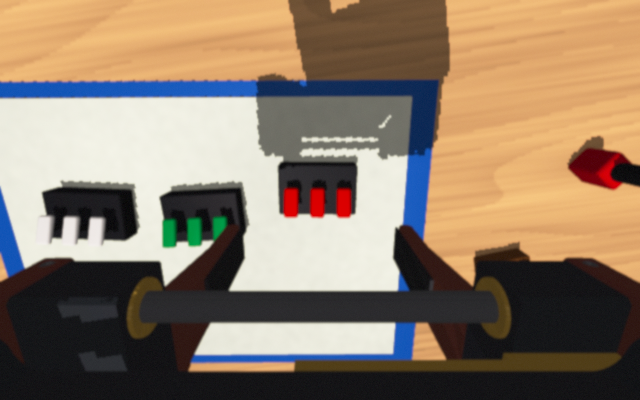

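The wrist view shows the red stand at (317,190), ahead of and centred between the open fingers. The green stand is at (203,215), with free board between them. I'll measure the stand's pose here.

```bash
python3 - <<'E'
from h import *
im=dict(np.load("wrist1.npz"))
P=cloud(im)
for n,(u0,v0,u1,v1) in dict(red=(262,155,375,222),green=(150,180,226,225)).items():
    s=np.zeros((400,640),bool);s[v0:v1,u0:u1]=1
    q=P[s&(P[...,2]>20)&(P[...,2]<32)]
    print(n,len(q),q[:,2].mean(),[np.round(a,1) for a in cv2.minAreaRect(q[:,:2].astype(np.float32))])
    q=P[s&(P[...,2]<9)];print("board z",np.median(q[:,2]))
# rear top edge by colour
E
```

```text
red 2857 25.989163599873574 [array([498.6, 126.2]), array([76. , 49.9]), np.float64(81.6)]
board z 4.180610680382358
green 1766 25.981962296686444 [array([501. ,   3.6]), array([65.3, 32.2]), np.float64(83.4)]
board z 4.255777980865815
```

The wrist view agrees to 2 mm: centre (498.6, 126.2), 76 x 50 mm, top z 26. Now descending slowly.

{"name": "play_rows", "arguments": {
  "plan": "8.78 0.1 -0.15 3 0 0 0;8.78 0 0 3 0 0 0;8.78 0 0 2.5 0 0 0;8.78 0 0 2 0 0 0;8.78 0 0 1 0 0 0;8.78 0 0 1 0 0 0;8.78 0 0 0.7 0 0 0;8.78 0 0 0 0 0 0;8.78 0 0 0 0 0 0"
}}

```text
t: 3.28
ee_pos: [498.8, 126.7, 11.0]
orientation: [0.219, 3.133, 0.0]
ft_force: [-0.7, -0.5, 0.2]
width: 87.6
```

```bash
python3 - <<'E'
from workcell import *
from h import *
o=get_obs();print(o["t"],o["ee_pos"],o["ft_force"])
im=get_image("side"); np.savez("side2.npz",**im); cv2.imwrite("pics/side2.png",cv2.resize(im["pixels"][120:300,240:500,::-1],None,fx=3,fy=3))
E
```

```text
3.275 [498.83412836 126.74290441  11.00537828] [-0.7404677  -0.45041778  0.16711203]
```

View pics/side2.png

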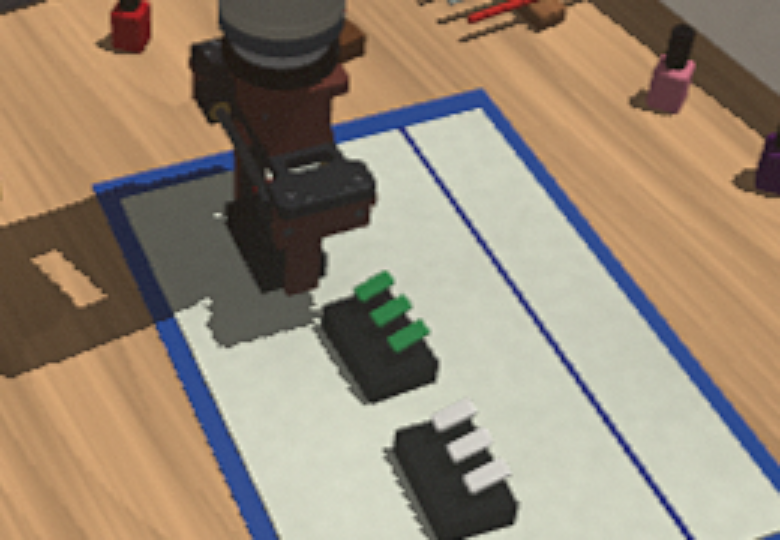

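The fingers straddle the red stand at crop (280,240). The green stand at (380,340) is untouched and the forces are near zero. Closing the jaws now.

{"name": "play_rows", "arguments": {
  "plan": "7 0 0 0 0 0 0;7 0 0 0 0 0 0;7 0 0 0 0 0 0;7 0 0 0 0 0 0"
}}

```text
t: 3.82
ee_pos: [498.8, 126.7, 10.9]
orientation: [0.219, 3.134, 0.0]
ft_force: [-1.5, 1.1, 5.0]
width: 76.0
```

Gripped at 76.0 mm. I'll slide 100 mm first, then check.

{"name": "play_rows", "arguments": {
  "plan": "7 -0.5 0 0 0 0 0;7 -1 0 0 0 0 0;7 -1.5 0 0 0 0 0;7 -1.5 0 0 0 0 0;7 -1.5 0 0 0 0 0;7 -1.5 0 0 0 0 0;7 -1.5 0 0 0 0 0;7 -0.7 0 0 0 0 0;7 -0.3 0 0 0 0 0;7 0 0 0 0 0 0;7 0 0 0 0 0 0"
}}

```text
t: 5.2
ee_pos: [596.5, 112.8, 10.9]
orientation: [-0.219, -3.132, 0.001]
ft_force: [-4.5, 0.5, 9.1]
width: 75.5
```

```bash
python3 - <<'E'
from workcell import *
from h import *
for n in("scene","side"):
    im=get_image(n); np.savez(n+"3.npz",**im)
a=np.load("scene3.npz")["pixels"][150:300,130:350];b=np.load("side3.npz")["pixels"][120:270,270:490]
cv2.imwrite("pics/s3.png",cv2.resize(np.vstack([a,b])[:,:,::-1],None,fx=2,fy=2,interpolation=2))
E
```

```text
(no output)
```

View pics/s3.png

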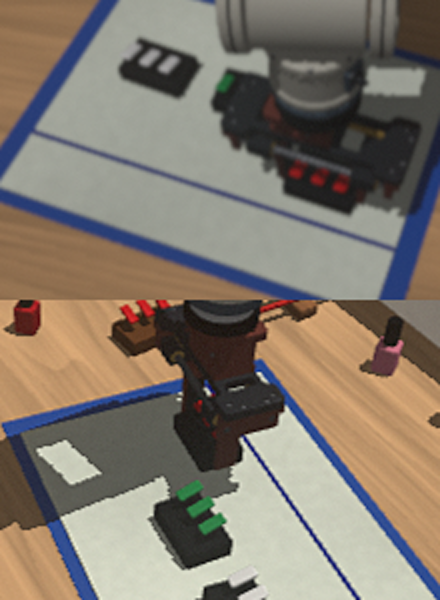

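The scene view (top half) shows the stand moving with the gripper, its front face at (318,200) a little short of the line. The other stands are in place. I'll measure the remaining gap.

```bash
python3 - <<'E'
from h import *
im=dict(np.load("scene3.npz"));P=cloud(im)
n=np.array([np.cos(np.radians(-7.7)),np.sin(np.radians(-7.7))])
s=np.zeros((400,640),bool);s[232:262,268:312]=1
m=s&(P[...,2]>8)&(P[...,2]<30)
q=P[m][:,:2]
d=(np.array([628.47,26.75])-q)@n   # scene-view line
v,u=np.where(m);print(len(q),"gap pct",np.percentile(d,[0,2,5,10,25]))
for lo in range(268,312,6):
    k=(u>=lo)&(u<lo+6)
    if k.sum()>5: print(lo,k.sum(),q[k].mean(0).round(),np.percentile(d[k],[0,5]).round(1))
E
```

```text
523 gap pct [17.15658728 17.67232614 17.88340767 18.2701257  19.34508307]
268 38 [608.  74.] [17.7 18.2]
274 68 [611.  84.] [17.4 17.9]
280 93 [609.  98.] [17.2 17.9]
286 72 [613. 110.] [17.6 17.9]
292 99 [611. 123.] [17.3 18. ]
298 81 [613. 136.] [17.4 17.7]
304 64 [610. 146.] [17.7 19. ]
310 8 [614. 157.] [31.4 31.4]
```

The front edge is parallel to the line with an 18 mm gap. The other view's line lies about 2 mm further on, so I'll move 19 mm.

{"name": "play_rows", "arguments": {
  "plan": "7 -0.5 0 0 0 0 0;7 -0.7 0 0 0 0 0;7 -0.5 0 0 0 0 0;7 -0.2 0 0 0 0 0;7 0 0 0 0 0 0;7 0 0 0 0 0 0"
}}

```text
t: 6.05
ee_pos: [615.2, 110.1, 10.9]
orientation: [-0.219, -3.132, 0.0]
ft_force: [-5.8, 0.5, 8.9]
width: 75.6
```

{"name": "play_rows", "arguments": {
  "plan": "8.78 0 0 0 0 0 0;8.78 0 0 0 0 0 0;8.78 0 0 0 0 0 0;8.78 0 0 0 0 0 0;8.78 0 0 -1 0 0 0;8.78 0 0 -2 0 0 0;8.78 0 0 -4 0 0 0;8.78 0 0 -6 0 0 0;8.78 5 0 -3 0 0 0;8.78 6 0 0 0 0 0;8.78 6 0 0 0 0 0;8.78 5 0 0 0 0 0;8.78 0 0 0 0 0 0;8.78 0 0 0 0 0 0"
}}

```text
t: 7.8
ee_pos: [400.1, 141.2, 172.0]
orientation: [0.218, 3.131, 0.002]
ft_force: [0.8, -0.1, -0.4]
width: 87.7
```

```bash
cat > fin.py <<'E'
from workcell import *
from h import *
n=np.array([np.cos(np.radians(-7.7)),np.sin(np.radians(-7.7))])
for nm,L in(("scene",(628.47,26.75)),("side",(621.62,-39.04))):
    im=get_image(nm);np.savez(nm+"4.npz",**im);P=cloud(im)
    # red stand top near expected place, other stands near their starts
    for k,c in dict(red=(615,110),green=(512,10),white=(494,-105)).items():
        m=(P[...,2]>21)&(P[...,2]<30)&(np.hypot(P[...,0]-c[0],P[...,1]-c[1])<56)
        q=P[m][:,:2]
        if len(q)<30: print(nm,k,"hidden");continue
        rc=cv2.minAreaRect(q.astype(np.float32))
        print(nm,k,len(q),[np.round(a,1) for a in rc],"z",P[m][:,2].mean().round(1),"x in line",((np.array(rc[0])-L)@n).round(1),"front",((q-L)@n).max().round(1))
a=np.load("scene4.npz")["pixels"][150:300,130:350];b=np.load("side4.npz")["pixels"][120:270,270:490]
cv2.imwrite("pics/s4.png",cv2.resize(np.vstack([a,b])[:,:,::-1],None,fx=2,fy=2,interpolation=2))
o=get_obs();print(o["t"],o["ee_pos"],o["ft_force"])
E
python3 fin.py
```

```text
scene red 628 [array([615.5, 110.9]), array([75.8, 50.8]), np.float64(81.6)] z 25.3 x in line -24.1 front 1.6
scene green 501 [array([511.5,  10.1]), array([75.9, 51.2]), np.float64(83.9)] z 25.2 x in line -113.6 front -87.1
scene white 463 [array([ 494.4, -103.4]), array([76.1, 51. ]), np.float64(79.0)] z 25.3 x in line -115.4 front -88.8
side red 451 [array([615.3, 109.7]), array([78.8, 50. ]), np.float64(82.6)] z 26.7 x in line -26.2 front -1.0
side green 588 [array([511.2,   8.2]), array([78. , 50.9]), np.float64(84.3)] z 26.6 x in line -115.7 front -89.3
side white 737 [array([ 494.4, -105.9]), array([78.1, 50.5]), np.float64(79.6)] z 26.5 x in line -117.1 front -90.3
7.9 [400.42543091 140.97634794 171.46183039] [ 0.84142495  0.45159659 -0.36547398]
```

View pics/s4.png

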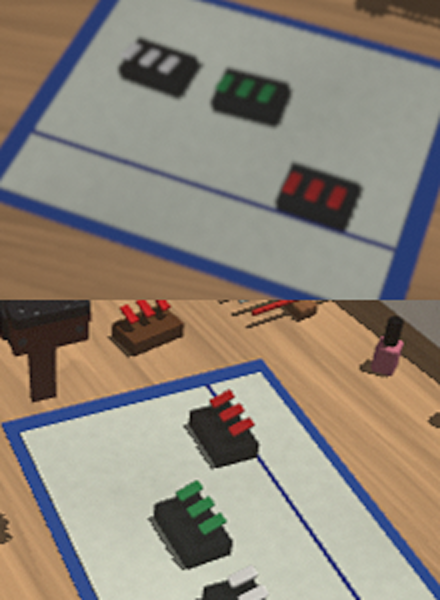

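The red stand's far edge lies on the line at (318,225), flat. The gripper is clear and the other stands haven't moved.

```bash
python3 -c "
from workcell import *
print(close_job())"
```

```text
the job is handed in; nothing more can be done
None
```

I gripped the red-nail stand across its 76 mm width and slid it about 118 mm along the board. I then let go, raised the arm clear and handed the job in at about 7.9 s.

| Last check | Reading | Limit |
|---|---|---|
| Centre of the stand, from the line | -24.1 mm (scene camera), -26.2 mm (side camera) | -37 to -13 mm |
| Edge against the line | about 0.7° (scene), under 0.5° (side) | about 11° |
| Top of the stand above the table | 25–27 mm, so flat on the board | 26 mm when flat |
| White and green stands | within about 2 mm of where they started | 20 mm |

- **Disagreement:** the two cameras differ by about 2 mm on where the line is. That matches the calibration error and is well inside the tolerance.
- **Contact:** the wrist force read near zero after letting go.
- **Failed checks:** none. Handing the job in gave no verdict.

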